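Log the glaze recipe on the counter pads

ROBOT

A 6-joint arm with a two-finger parallel gripper is mounted at the origin on a cart in front of the work surface, level with it; the furniture and walls round the work are solid. World frame = base frame: x ahead of the robot, y to its left, z up, the work surface at z = 0. Lengths are in m, angles in rad, forces in N, time in s.
With the tool pointing down it reaches from about 0.35 to 0.875 m from the base axis. Payload 4.2 kg.
Tool frame: the origin (TCP) lies midway between the tips of the shut fingers; the grasp point (between the pads) lies 19 mm behind it; z points along the fingers, y is the line along which they close (so a half turn about z gives the same grasp; the last joint's range is limited). The gripper opens to 85 mm and grips with 20 to 120 N. Pads are 22 mm wide; open, the fingers measure 114 mm over their backs; the gripper's body (76 mm by 85 mm) begins 54 mm behind the grasp point. The pads swing forward as they close: fully open they stand 13 mm farther back than shut.
Start: joints at [-0.962, 0.385, 0.008, 0, -1.194, -0.259], TCP at [0.214, -0.587, 0.231] pointing down, gripper open.
Joint ranges: [-3.14, 3.14], [-1.21, 2.06], [-1.07, 1.41], [-3.16, 2.05], [-2.99, -0.16], [-3.1, 3.1]. Speed limits (rad/s): [2.79, 2.79, 3.14, 3.14, 3.14, 3.14].

INTERFACE

Orientations are given as a unit quaternion [x, y, z, w].
In Python, from plant import robot gives the robot as it stands. The module is installed in compiled form; this text tells all that it offers.
- The arm moves only by the tool carry_out, never from a script. Its argument "increments" is a list of rows, each an object of numbers: "x", "y", "z": the shift along the tool's x, y, z in m; "yaw": the turn about the tool's z in rad; "jaw": the finger opening in m, from 0 to 0.0854. In form: [{"x": .., "y": .., "z": .., "yaw": .., "jaw": ..}, ...]. A call has 1 to 12 rows; each row shifts and turns the commanded pose from where the row before left it, along the tool's axes as they then stand; what a row does not reach is not made up. A row lasts 1/10 s, in which the tool goes at most 50 mm and 8.59 degrees, less where a joint would pass 70% of its speed; a pose out of reach is approached as far as the arm can. A call with a gripper value outside its range is refused whole. The fingers move at their own pace and stop on an object; "newtons" is the grip in N (left out, the last holds). Time passes only in rows, so rows that do not move let the fingers close. It gives the time, the measured TCP pose, the force, the opening and the grip force at its end, in the units of the state.
- robot.get_obs(): the state, without advancing time (a new reading comes with each control period).
- robot.get_image(name): name is "scene" or "top" or "wrist"; returns a dict with "pixels" (480x640x3 uint8, blue, green, red), "z_map" (480x640 float32, m along the optical axis (not along the pixel's ray), 0 where there is no reading), "fx", "fy", "cx", "cy" (pixels), "camera_from_world" (4x4, takes a point from world to camera coordinates); the wrist camera has in their place "hand_eye" (4x4, takes a point from camera to tool coordinates, whose origin is the TCP and whose axes are the flange's). Camera axes: x right, y down, z forward; pixel columns grow to the right and rows downward; lengths in m; the calibration is good to about 2 mm. A picture is of the moment at which its call begins: read the wrist's pose just before it.
- robot.hand_in(): hands the job in; it is judged then, once.
The state is a dict: "time_s": time; "joints": joint angles; "joint_vel": joint speeds; "joint_efforts": joint torques, N m; "tcp_pos": TCP position; "tool_rot": TCP orientation; "force": force on the tool from outside, world axes, zero at the start; "moment": the same for the moment, N m; "grip_width": finger opening in m; "grasp_force": force on a finger pad.
Only numpy, scipy, OpenCV 4.12 (cv2) and the standard library are available. Lean on these libraries where they do the work, as an engineer would, in place of code of your own. Each camera call takes 0.05 s, during which the arm holds its last target. There are 200 camera calls.

TASK

Four pigment jars stand on round counter pads that stay down once pressed. Log today's glaze recipe: with your fingertips gently press the yellow jar down on its pad by its lid, about a centimetre, then the green jar, then the brown jar. Do not press the blue jar, and do not lift, tip or shift any jar or disturb the other things on the bench.

Things in the scene. Friction and masses are not known exactly. Their poses are not given: they have to be found in the camera images.
- yellow_jar: Yellow pigment jar with a black screw lid, loose, about 160 g, 48 mm across, 78 mm tall; lid 45 mm across, flat on top. Origin: centre of its underside, z up; the lid's top is 78 mm above it. It stands on the rubber top of its own counter pad, 38 mm above the bench while the pad is up.
- green_jar: Green pigment jar with a red screw lid, loose, 54 mm across, 58 mm tall; lid 51 mm across, flat. Origin: centre of its underside, lid top 58 mm above it. Stands on its own counter pad like the yellow one.
- brown_jar: Orange-brown pigment jar with a white screw lid, loose, 54 mm across, 68 mm tall; lid 51 mm across, flat. Origin: centre of its underside, lid top 68 mm above it. Stands on its own counter pad like the yellow one.
- blue_jar: Dark blue pigment jar with a black screw lid, loose, 48 mm across, 58 mm tall. Origin: centre of its underside. Stands on its own counter pad; not in today's recipe, must not be pressed.
- pad_yellow (a joint): Travel of the pad under the yellow jar, m: 0 up, 0.015 at the bottom stop. An orange plunger 73 mm across, 18 mm out of a fixed grey housing (92 mm across, 20 mm tall), 3 mm rim round its rubber top. It slides straight down under 2 to 3 N on the jar, has no spring and stays where it is left.
- pad_green (a joint): The same for the pad under the green jar.
- pad_brown (a joint): The same for the pad under the brown jar.
- pad_blue (a joint): The same for the pad under the blue jar.
- mug: White mug, 92 mm wide and 95 mm tall, loose bystander; origin at its underside.
- tape_roll: Roll of masking tape lying flat, 98 mm across, 25 mm tall, loose bystander; origin at its underside.
- water_pot: White cut-down pot with blue spots, 74 mm across, 64 mm tall, loose bystander; origin at its underside.
- stamp: Wooden stamp block with a knob handle, 62 x 62 x 64 mm, loose bystander; origin at its underside.
- big_brush: Large wooden paint brush lying flat, 31 x 240 x 15 mm, loose bystander.
Things that resemble listed ones, but are neither listed nor needed, are in the scene too. What is shaped like the part that bears pad_brown but red or turquoise is not meant.

How it is judged:
By the outcome, as a careful person would: the job done as asked, in the order asked, and still so for the second after the job is handed in, with the robot touching nothing.
It also fails if it takes over 58 s, if anything falls off the work surface, if the arm or the gripper's body presses on something with over 40 N, if the wrist force passes 120 N, or if a joint passes its speed limit or range.

## Working session

There is one attempt and no reset: what is moved stays moved. The work goes in short steps, Python scripts to look and compute and a tool call to move; the robot and the scene stay as the last step left them, time stands still between calls to the robot, and variables do not carry over. Pictures are saved under pics/ and viewed, at most 10 in all, crops included, and the job is handed in when it is done.

Besides the shell and the picture viewer there is one more tool, called after "Request:" in YAML: its name, and indented under it one key for each argument. carry_out: Moves the arm, as the interface text tells. Its arguments: {"type":"object","properties":{"increments":{"type":"array","items":{"type":"object","properties":{"x":{"type":"number"},"y":{"type":"number"},"z":{"type":"number"},"yaw":{"type":"number"},"jaw":{"type":"number"}}}},"newtons":{"type":"number"}},"required":["increments"]}

```bash
mkdir -p pics
python3 - <<'E'
from plant import robot
import cv2,numpy as np,pickle
o=robot.get_obs();print({k:np.round(v,3) for k,v in o.items()})
for n in("scene","top"):
    d=robot.get_image(n);cv2.imwrite(f"pics/{n}0.png",d["pixels"]);pickle.dump(d,open(n+"0.pkl","wb"))
    print(n,d["fx"],d["cx"],d["cy"],np.round(d["camera_from_world"],3).tolist())
E
```

```text
{'time_s': np.float64(0.0), 'joints': array([-0.962,  0.386,  0.007, -0.   , -1.194, -0.259]), 'joint_vel': array([ 0.001,  0.001,  0.001,  0.001,  0.001, -0.   ]), 'joint_efforts': array([ 1.0000e-03, -3.9229e+01,  1.8840e+01,  4.1860e+00, -5.0000e-03,
        0.0000e+00]), 'tcp_pos': array([ 0.214, -0.587,  0.23 ]), 'tool_rot': array([-0.174,  0.985,  0.001, -0.   ]), 'force': array([-0.338,  0.567, -0.331]), 'moment': array([0.024, 0.031, 0.009]), 'grasp_force': np.float64(0.0), 'grip_width': np.float64(0.085)}
scene 557.5003254192787 332.28187963265157 238.8454152342165 [[0.796, -0.605, 0.009, -0.395], [-0.442, -0.592, -0.673, 0.348], [0.413, 0.532, -0.739, 1.748], [0.0, 0.0, 0.0, 1.0]]
top 540.1204556449463 312.2330317523462 238.42205839167528 [[0.008, -1.0, -0.004, 0.111], [-0.973, -0.007, -0.231, 0.58], [0.231, 0.006, -0.973, 1.367], [0.0, 0.0, 0.0, 1.0]]
```

View pics/scene0.png

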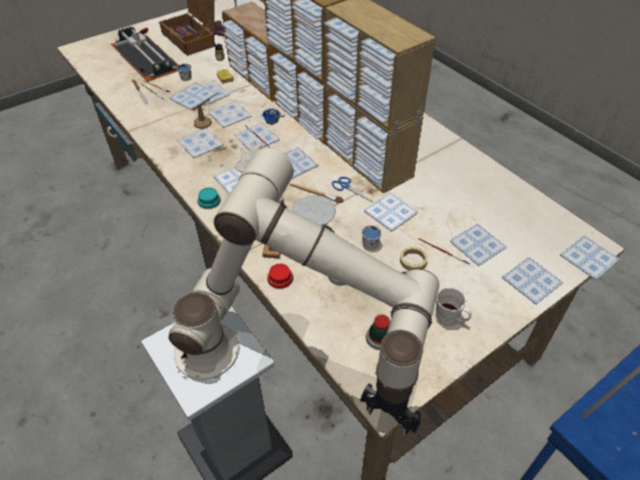

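View pics/top0.png

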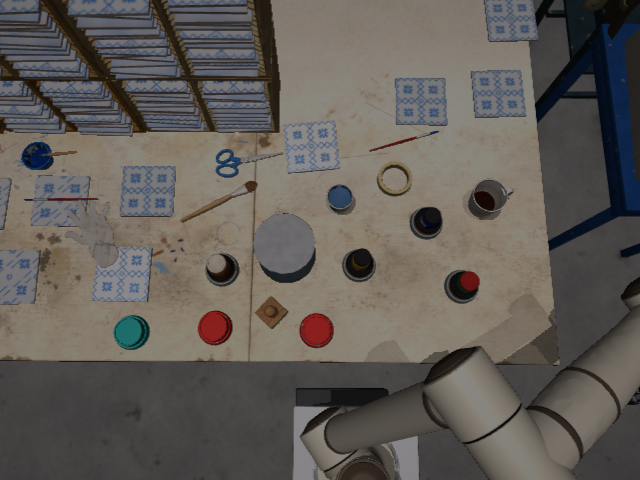

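The top view shows the white-lidded jar near (220,263), a black-lidded jar near (360,260), a dark-blue one near (430,218), and the red-lidded green jar near (467,283). I'll zoom in and measure the lids.

```bash
cat > h.py <<'E'
import numpy as np
def ray(d,u,v,z):
    T=np.linalg.inv(d["camera_from_world"]);c=T[:3,3]
    r=T[:3,:3]@np.array([(u-d["cx"])/d["fx"],(v-d["cy"])/d["fy"],1]);return c+r*(z-c[2])/r[2]
def cloud(d):
    T=np.linalg.inv(d["camera_from_world"]);v,u=np.mgrid[:480,:640];Z=d["z_map"]
    P=np.stack([(u-d["cx"])/d["fx"]*Z,(v-d["cy"])/d["fy"]*Z,Z],-1);return P@T[:3,:3].T+T[:3,3]
E
python3 - <<'E'
import cv2,numpy as np,pickle
from h import *
d=pickle.load(open("top0.pkl","rb"));P=cloud(d)
im=d["pixels"]
cv2.imwrite("pics/crop.png",cv2.resize(im[190:320,190:500],None,fx=2.5,fy=2.5,interpolation=cv2.INTER_CUBIC))
for n,(u,v),h in(("yellow",(361,257),.116),("blue",(430,216),.096),("green",(468,282),.096),("brown",(220,263),.106)):
    m=np.zeros((480,640),np.uint8);m[v-30:v+30,u-30:u+30]=(abs(P[...,2]-h)<.009)[v-30:v+30,u-30:u+30]
    k,l,s,c=cv2.connectedComponentsWithStats(m);i=1+s[1:,4].argmax();q=l==i
    c0=cv2.minEnclosingCircle(np.argwhere(q)[:,::-1].astype(np.float32))
    print(n,s[i],c[i],c0,np.median(P[q],0).round(4),ray(d,*c[i],h).round(4),ray(d,*c0[0],h).round(4))
b=P[330:345,330:345].reshape(-1,3)
print(np.median(P[300:320,380:420,2]), [P[v,u].round(3) for u,v in((285,247),(340,195),(488,200),(270,310),(316,330))])
E
```

```text
yellow [354 248  18  18 239] [362.12133891 256.68619247] ((362.1914367675781, 256.7514343261719), 8.812183380126953) [ 0.5216 -0.0124  0.1139] [ 0.5211 -0.0125  0.116 ] [ 0.5209 -0.0127  0.116 ]
blue [424 207  18  17 232] [432.39655172 215.16810345] ((432.4696960449219, 215.32827758789062), 8.633199691772461) [ 0.6387 -0.2006  0.0943] [ 0.6377 -0.2004  0.096 ] [ 0.6373 -0.2006  0.096 ]
green [460 271  20  20 308] [469.51298701 280.88636364] ((469.51739501953125, 280.6565246582031), 10.054887771606445) [ 0.4639 -0.2873  0.0947] [ 0.4641 -0.2875  0.096 ] [ 0.4647 -0.2875  0.096 ]
brown [207 254  20  20 302] [216.37417219 263.34437086] ((216.33937072753906, 263.44818115234375), 9.992059707641602) [0.5033 0.3598 0.1043] [0.5031 0.3596 0.106 ] [0.5028 0.3597 0.106 ]
5.811600675187378e-05 [array([0.538, 0.182, 0.149]), array([0.709, 0.04 , 0.044]), array([ 0.703, -0.373,  0.025]), array([0.389, 0.223, 0.064]), array([0.341, 0.104, 0.038])]
```

View pics/crop.png

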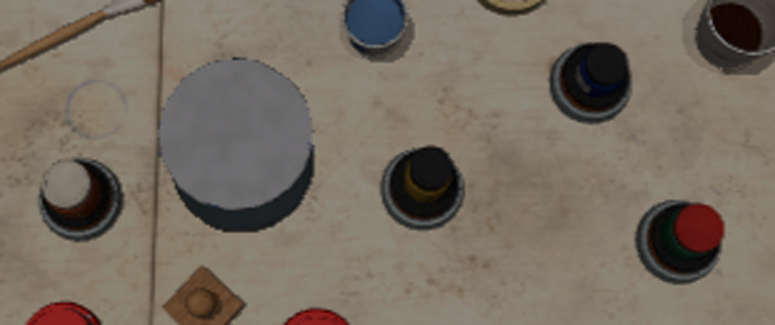

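The crop shows a black lid with a yellow body at crop (430,170), giving world (0.521,-0.0125). The red lid at (698,228) gives (0.464,-0.2875), and the white lid at (68,183) gives (0.503,0.360). The dark-blue jar at (605,65) is the one to leave alone, and a tall grey cylinder (0.15 m) stands at (0.538,0.182). First I shut the fingers, align yaw and head for yellow.

Request:
carry_out:
  increments:
    - {"jaw":0,"yaw":0.1166}
    - {"jaw":0,"yaw":0.1166}
    - {"jaw":0,"yaw":0.1166}
    - {"x":-0.019,"y":0.036,"z":-0.005,"jaw":0}
    - {"x":-0.019,"y":0.036,"z":-0.005,"jaw":0}
    - {"x":-0.019,"y":0.036,"z":-0.005,"jaw":0}
    - {"x":-0.019,"y":0.036,"jaw":0}
    - {"x":-0.019,"y":0.036,"jaw":0}
    - {"x":-0.019,"y":0.036,"jaw":0}
    - {"x":-0.019,"y":0.036,"jaw":0}
    - {"x":-0.019,"y":0.036,"jaw":0}
    - {"jaw":0}
  newtons: 20

```text
schema error: expected keys x, y, z, yaw, jaw
```

Request:
carry_out:
  increments:
    - {"x":0,"y":0,"z":0,"yaw":0.1166,"jaw":0}
    - {"x":0,"y":0,"z":0,"yaw":0.1166,"jaw":0}
    - {"x":0,"y":0,"z":0,"yaw":0.1166,"jaw":0}
    - {"x":-0.019,"y":0.036,"z":-0.005,"yaw":0,"jaw":0}
    - {"x":-0.019,"y":0.036,"z":-0.005,"yaw":0,"jaw":0}
    - {"x":-0.019,"y":0.036,"z":-0.005,"yaw":0,"jaw":0}
    - {"x":-0.019,"y":0.036,"z":0,"yaw":0,"jaw":0}
    - {"x":-0.019,"y":0.036,"z":0,"yaw":0,"jaw":0}
    - {"x":-0.019,"y":0.036,"z":0,"yaw":0,"jaw":0}
    - {"x":-0.019,"y":0.036,"z":0,"yaw":0,"jaw":0}
    - {"x":-0.019,"y":0.036,"z":0,"yaw":0,"jaw":0}
    - {"x":0,"y":0,"z":0,"yaw":0,"jaw":0}
  newtons: 20

```text
time_s: 1.3
tcp_pos: [0.3675, -0.296, 0.2463]
tool_rot: [-0.003, 1.0, 0.0, 0.0]
force: [-0.4, -0.5, 0.5]
grip_width: -0.0
grasp_force: 0.0
```

Request:
carry_out:
  increments:
    - {"x":-0.0192,"y":0.0354,"z":0,"yaw":0,"jaw":0}
    - {"x":-0.0192,"y":0.0354,"z":0,"yaw":0,"jaw":0}
    - {"x":-0.0192,"y":0.0354,"z":0,"yaw":0,"jaw":0}
    - {"x":-0.0192,"y":0.0354,"z":0,"yaw":0,"jaw":0}
    - {"x":-0.0192,"y":0.0354,"z":0,"yaw":0,"jaw":0}
    - {"x":-0.0192,"y":0.0354,"z":0,"yaw":0,"jaw":0}
    - {"x":-0.0192,"y":0.0354,"z":0,"yaw":0,"jaw":0}
    - {"x":-0.0192,"y":0.0354,"z":0,"yaw":0,"jaw":0}
    - {"x":0,"y":0,"z":0.03,"yaw":0,"jaw":0}
    - {"x":0,"y":0,"z":0.03,"yaw":0,"jaw":0}
    - {"x":0,"y":0,"z":0,"yaw":0,"jaw":0}

```text
time_s: 2.4
tcp_pos: [0.5168, -0.0166, 0.182]
tool_rot: [0.0, 1.0, -0.001, -0.005]
force: [-0.9, 0.1, 0.2]
grip_width: -0.0003
grasp_force: 0.0
```

Run:
```python
from plant import robot
import cv2,numpy as np
from h import *
o=robot.get_obs();d=robot.get_image("wrist");cv2.imwrite("pics/w1.png",d["pixels"])
print(o["tcp_pos"].round(4),o["tool_rot"].round(4),np.round(d["hand_eye"],3).tolist(),d["fx"],d["cx"],d["cy"])
t=robot.get_image("top");P=cloud(t);cv2.imwrite("pics/t1.png",t["pixels"])
o=robot.get_obs();print(o["tcp_pos"].round(4),o["tool_rot"].round(4))
```

```text
[ 0.5168 -0.0166  0.182 ] [ 5.0e-04  1.0e+00 -7.0e-04 -5.1e-03] [[0.0, -0.956, -0.292, 0.074], [1.0, 0.001, -0.001, 0.001], [0.001, -0.292, 0.956, -0.142], [0.0, 0.0, 0.0, 1.0]] 355.265842568399 318.9596358612538 234.66206889811812
[ 0.52   -0.0166  0.1865] [ 1.e-04  1.e+00 -5.e-04 -4.e-04]
```

View pics/w1.png

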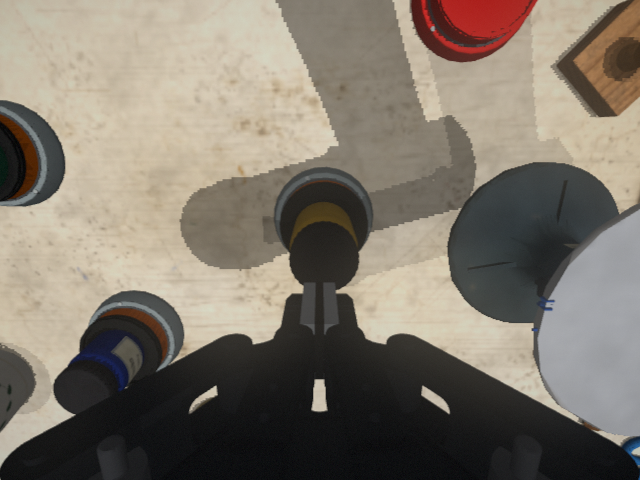

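The wrist view has the closed fingertips at (318,285) just short of the black lid, which is centred near (323,255) and fits the map. Correcting by +4 mm in y and descending.

Request:
carry_out:
  increments:
    - {"x":-0.001,"y":0.004,"z":0.02,"yaw":0,"jaw":0}
    - {"x":0,"y":0,"z":0.02,"yaw":0,"jaw":0}
    - {"x":0,"y":0,"z":0.015,"yaw":0,"jaw":0}
    - {"x":0,"y":0,"z":0.005,"yaw":0,"jaw":0}
    - {"x":0,"y":0,"z":0,"yaw":0,"jaw":0}
    - {"x":0,"y":0,"z":0,"yaw":0,"jaw":0}
    - {"x":0,"y":0,"z":0,"yaw":0,"jaw":0}

```text
time_s: 3.2
tcp_pos: [0.5217, -0.0119, 0.1277]
tool_rot: [-0.0, 1.0, 0.0, 0.001]
force: [-0.4, 0.4, 0.1]
grip_width: -0.0
grasp_force: 0.0
```

Request:
carry_out:
  increments:
    - {"x":0,"y":0,"z":0.003,"yaw":0,"jaw":0}
    - {"x":0,"y":0,"z":0.003,"yaw":0,"jaw":0}
    - {"x":0,"y":0,"z":0.002,"yaw":0,"jaw":0}
    - {"x":0,"y":0,"z":0.002,"yaw":0,"jaw":0}
    - {"x":0,"y":0,"z":0.001,"yaw":0,"jaw":0}
    - {"x":0,"y":0,"z":0.001,"yaw":0,"jaw":0}
    - {"x":0,"y":0,"z":0,"yaw":0,"jaw":0}
    - {"x":0,"y":0,"z":0,"yaw":0,"jaw":0}

```text
time_s: 4.0
tcp_pos: [0.5208, -0.0119, 0.1143]
tool_rot: [0.0, 1.0, 0.0, 0.0]
force: [-0.0, -0.1, 0.8]
grip_width: -0.0
grasp_force: 0.7
```

Request:
carry_out:
  increments:
    - {"x":0,"y":0,"z":0.001,"yaw":0,"jaw":0}
    - {"x":0,"y":0,"z":0.001,"yaw":0,"jaw":0}
    - {"x":0,"y":0,"z":0.001,"yaw":0,"jaw":0}

```text
time_s: 4.3
tcp_pos: [0.5208, -0.0119, 0.1113]
tool_rot: [0.0, 1.0, 0.0, 0.0]
force: [0.1, 0.1, 3.0]
grip_width: 0.0
grasp_force: 1.3
```

Request:
carry_out:
  increments:
    - {"x":0,"y":0,"z":0.001,"yaw":0,"jaw":0}
    - {"x":0,"y":0,"z":0.001,"yaw":0,"jaw":0}

```text
time_s: 4.5
tcp_pos: [0.5208, -0.0119, 0.1093]
tool_rot: [-0.0, 1.0, -0.0, 0.0]
force: [-1.1, -0.2, 3.0]
grip_width: -0.0001
grasp_force: 1.2
```

It is sliding at about 3 N. Now on to roughly 10 mm of travel, then a retreat straight up.

Request:
carry_out:
  increments:
    - {"x":0,"y":0,"z":0.001,"yaw":0,"jaw":0}
    - {"x":0,"y":0,"z":0.001,"yaw":0,"jaw":0}
    - {"x":0,"y":0,"z":0.001,"yaw":0,"jaw":0}
    - {"x":0,"y":0,"z":0.001,"yaw":0,"jaw":0}
    - {"x":0,"y":0,"z":0,"yaw":0,"jaw":0}

```text
time_s: 5.0
tcp_pos: [0.5208, -0.0119, 0.1051]
tool_rot: [0.0, 1.0, 0.0, -0.0]
force: [-1.1, -0.3, 1.7]
grip_width: 0.0003
grasp_force: 0.6
```

Request:
carry_out:
  increments:
    - {"x":0,"y":0,"z":-0.002,"yaw":0,"jaw":0}
    - {"x":0,"y":0,"z":-0.005,"yaw":0,"jaw":0}
    - {"x":0,"y":0,"z":-0.015,"yaw":0,"jaw":0}
    - {"x":0,"y":0,"z":-0.03,"yaw":0,"jaw":0}
    - {"x":0,"y":0,"z":-0.03,"yaw":0,"jaw":0}
    - {"x":0,"y":0,"z":0,"yaw":0,"jaw":0}
    - {"x":0,"y":0,"z":0,"yaw":0,"jaw":0}

```text
time_s: 5.7
tcp_pos: [0.521, -0.0117, 0.1881]
tool_rot: [0.0, 1.0, 0.0, 0.001]
force: [-0.2, 1.0, -0.9]
grip_width: 0.0001
grasp_force: 0.0
```

```bash
cat > chk.py <<'E'
from plant import robot
import numpy as np,sys,cv2
def chk(tag):
    o=robot.get_obs();print(o["tcp_pos"].round(4))
    d=robot.get_image("wrist");cv2.imwrite(f"pics/w{tag}.png",d["pixels"])
    Z=d["z_map"];v,u=np.mgrid[:480,:640]
    P=np.stack([(u-d["cx"])/d["fx"]*Z,(v-d["cy"])/d["fy"]*Z,Z],-1)
    H=np.array(d["hand_eye"]);P=P@H[:3,:3].T+H[:3,3]
    from scipy.spatial.transform import Rotation as R
    P=R.from_quat(o["tool_rot"]).apply(P.reshape(-1,3))+o["tcp_pos"]
    P=P[Z.ravel()>.02]
    for n,c in(("yellow",(.521,-.0125)),("green",(.464,-.2875)),("brown",(.503,.36)),("blue",(.6377,-.2004))):
        q=P[(np.hypot(P[:,0]-c[0],P[:,1]-c[1])<.04)&(P[:,2]>.07)&(P[:,2]<.13)]
        if len(q)<50: continue
        top=np.percentile(q[:,2],90);q=q[abs(q[:,2]-top)<.004]
        print(n,len(q),np.median(q[:,2]).round(4),((q.min(0)+q.max(0))/2).round(4))
chk(sys.argv[1])
E
python3 chk.py 2
```

```text
[ 0.521  -0.0117  0.1881]
yellow 3216 0.1037 [ 0.5234 -0.0137  0.1036]
blue 2204 0.095 [ 0.6402 -0.2014  0.0945]
```

Yellow's lid reads about 0.105 against 0.116 before, so it is down about 11 mm. The blue jar is unmoved. Next is green.

Request:
carry_out:
  increments:
    - {"x":0,"y":-0.01,"z":-0.01,"yaw":0,"jaw":0}
    - {"x":0.007,"y":-0.03,"z":0,"yaw":0,"jaw":0}
    - {"x":0.007,"y":-0.03,"z":0,"yaw":0,"jaw":0}
    - {"x":0.007,"y":-0.03,"z":0,"yaw":0,"jaw":0}
    - {"x":0.007,"y":-0.03,"z":0,"yaw":0,"jaw":0}
    - {"x":0.007,"y":-0.03,"z":0,"yaw":0,"jaw":0}
    - {"x":0.007,"y":-0.03,"z":0,"yaw":0,"jaw":0}
    - {"x":0.007,"y":-0.03,"z":0,"yaw":0,"jaw":0}
    - {"x":0.008,"y":-0.03,"z":0,"yaw":0,"jaw":0}
    - {"x":0,"y":-0.026,"z":0,"yaw":0,"jaw":0}
    - {"x":0,"y":0,"z":0,"yaw":0,"jaw":0}
    - {"x":0,"y":0,"z":0,"yaw":0,"jaw":0}

```text
time_s: 6.95
tcp_pos: [0.4631, -0.2886, 0.1967]
tool_rot: [0.001, 1.0, 0.0, -0.001]
force: [-0.2, 0.6, 0.7]
grip_width: 0.0003
grasp_force: 0.0
```

```bash
python3 chk.py 3
```

```text
[ 0.4631 -0.2886  0.1967]
yellow 300 0.0821 [ 0.5266 -0.0323  0.0831]
green 3577 0.0948 [ 0.4663 -0.2893  0.0945]
blue 82 0.0775 [ 0.6238 -0.1892  0.0783]
```

Request:
carry_out:
  increments:
    - {"x":-0.001,"y":0.001,"z":0.02,"yaw":0,"jaw":0}
    - {"x":0,"y":0,"z":0.025,"yaw":0,"jaw":0}
    - {"x":0,"y":0,"z":0.025,"yaw":0,"jaw":0}
    - {"x":0,"y":0,"z":0.015,"yaw":0,"jaw":0}
    - {"x":0,"y":0,"z":0.004,"yaw":0,"jaw":0}
    - {"x":0,"y":0,"z":0,"yaw":0,"jaw":0}
    - {"x":0,"y":0,"z":0,"yaw":0,"jaw":0}
    - {"x":0,"y":0,"z":0,"yaw":0,"jaw":0}

```text
time_s: 7.8
tcp_pos: [0.4656, -0.287, 0.1095]
tool_rot: [-0.0, 1.0, -0.0, 0.001]
force: [0.0, -0.3, -0.5]
grip_width: 0.0
grasp_force: 0.0
```

Request:
carry_out:
  increments:
    - {"x":0,"y":0,"z":0.003,"yaw":0,"jaw":0}
    - {"x":0,"y":0,"z":0.003,"yaw":0,"jaw":0}
    - {"x":0,"y":0,"z":0.002,"yaw":0,"jaw":0}
    - {"x":0,"y":0,"z":0.002,"yaw":0,"jaw":0}
    - {"x":0,"y":0,"z":0.001,"yaw":0,"jaw":0}
    - {"x":0,"y":0,"z":0.001,"yaw":0,"jaw":0}
    - {"x":0,"y":0,"z":0.001,"yaw":0,"jaw":0}
    - {"x":0,"y":0,"z":0.001,"yaw":0,"jaw":0}
    - {"x":0,"y":0,"z":0.001,"yaw":0,"jaw":0}
    - {"x":0,"y":0,"z":0.001,"yaw":0,"jaw":0}

```text
time_s: 8.8
tcp_pos: [0.4649, -0.287, 0.0925]
tool_rot: [-0.0, 1.0, -0.0, 0.0]
force: [-0.3, 1.0, 2.5]
grip_width: -0.0003
grasp_force: 1.4
```

Contact at 2.5 N; target height is about 0.0855.

Request:
carry_out:
  increments:
    - {"x":0,"y":0,"z":0.001,"yaw":0,"jaw":0}
    - {"x":0,"y":0,"z":0.001,"yaw":0,"jaw":0}
    - {"x":0,"y":0,"z":0.001,"yaw":0,"jaw":0}
    - {"x":0,"y":0,"z":0.001,"yaw":0,"jaw":0}
    - {"x":0,"y":0,"z":0.001,"yaw":0,"jaw":0}
    - {"x":0,"y":0,"z":0.001,"yaw":0,"jaw":0}
    - {"x":0,"y":0,"z":0.001,"yaw":0,"jaw":0}
    - {"x":0,"y":0,"z":0,"yaw":0,"jaw":0}

```text
time_s: 9.6
tcp_pos: [0.4648, -0.2869, 0.0851]
tool_rot: [0.0, 1.0, 0.0, 0.0]
force: [-0.7, -0.5, 0.9]
grip_width: 0.0003
grasp_force: 0.6
```

Request:
carry_out:
  increments:
    - {"x":0,"y":0,"z":-0.002,"yaw":0,"jaw":0}
    - {"x":0,"y":0,"z":-0.005,"yaw":0,"jaw":0}
    - {"x":0,"y":0,"z":-0.015,"yaw":0,"jaw":0}
    - {"x":0,"y":0,"z":-0.03,"yaw":0,"jaw":0}
    - {"x":0,"y":0,"z":-0.03,"yaw":0,"jaw":0}
    - {"x":0,"y":0,"z":-0.03,"yaw":0,"jaw":0}
    - {"x":0,"y":0,"z":0,"yaw":0,"jaw":0}
    - {"x":0,"y":0,"z":0,"yaw":0,"jaw":0}

```text
time_s: 10.4
tcp_pos: [0.4649, -0.2868, 0.198]
tool_rot: [0.0, 1.0, 0.0, 0.001]
force: [-0.7, -0.4, -1.4]
grip_width: -0.0002
grasp_force: 0.0
```

```bash
python3 chk.py 4
```

```text
[ 0.4649 -0.2868  0.198 ]
yellow 308 0.0834 [ 0.5268 -0.0305  0.0851]
green 3311 0.084 [ 0.4664 -0.2895  0.0836]
blue 83 0.0789 [ 0.6251 -0.1878  0.0787]
```

Green is down about 10.8 mm. Raise to clear the grey cylinder and go to brown.

Request:
carry_out:
  increments:
    - {"x":0,"y":0.01,"z":-0.02,"yaw":0,"jaw":0}
    - {"x":-0.002,"y":0.03,"z":-0.02,"yaw":0,"jaw":0}
    - {"x":-0.002,"y":0.03,"z":-0.02,"yaw":0,"jaw":0}
    - {"x":-0.002,"y":0.03,"z":0,"yaw":0,"jaw":0}
    - {"x":-0.002,"y":0.03,"z":0,"yaw":0,"jaw":0}
    - {"x":-0.002,"y":0.03,"z":0,"yaw":0,"jaw":0}
    - {"x":-0.002,"y":0.03,"z":0,"yaw":0,"jaw":0}
    - {"x":-0.002,"y":0.03,"z":0,"yaw":0,"jaw":0}
    - {"x":-0.002,"y":0.03,"z":0,"yaw":0,"jaw":0}
    - {"x":-0.002,"y":0.03,"z":0,"yaw":0,"jaw":0}
    - {"x":-0.002,"y":0.03,"z":0,"yaw":0,"jaw":0}
    - {"x":0,"y":0,"z":0,"yaw":0,"jaw":0}

```text
time_s: 11.65
tcp_pos: [0.4844, 0.0254, 0.2557]
tool_rot: [-0.002, 1.0, -0.0, -0.001]
force: [-0.6, -0.6, 0.2]
grip_width: -0.0001
grasp_force: 0.0
```

Request:
carry_out:
  increments:
    - {"x":-0.002,"y":0.03,"z":0,"yaw":0,"jaw":0}
    - {"x":-0.002,"y":0.03,"z":0,"yaw":0,"jaw":0}
    - {"x":-0.002,"y":0.03,"z":0,"yaw":0,"jaw":0}
    - {"x":-0.002,"y":0.03,"z":0,"yaw":0,"jaw":0}
    - {"x":-0.002,"y":0.03,"z":0,"yaw":0,"jaw":0}
    - {"x":-0.002,"y":0.03,"z":0,"yaw":0,"jaw":0}
    - {"x":-0.002,"y":0.03,"z":0,"yaw":0,"jaw":0}
    - {"x":-0.002,"y":0.03,"z":0,"yaw":0,"jaw":0}
    - {"x":-0.002,"y":0.03,"z":0,"yaw":0,"jaw":0}
    - {"x":0,"y":0.03,"z":0,"yaw":0,"jaw":0}
    - {"x":0,"y":0,"z":0,"yaw":0,"jaw":0}
    - {"x":0,"y":0,"z":0,"yaw":0,"jaw":0}

```text
time_s: 12.85
tcp_pos: [0.5024, 0.3227, 0.2556]
tool_rot: [-0.0, 1.0, -0.001, -0.001]
force: [-0.4, 0.1, -0.7]
grip_width: 0.0001
grasp_force: 0.0
```

Request:
carry_out:
  increments:
    - {"x":0,"y":0.02,"z":0,"yaw":0,"jaw":0}
    - {"x":0,"y":0.016,"z":0,"yaw":0,"jaw":0}
    - {"x":0,"y":0,"z":0.03,"yaw":0,"jaw":0}
    - {"x":0,"y":0,"z":0.03,"yaw":0,"jaw":0}
    - {"x":0,"y":0,"z":0,"yaw":0,"jaw":0}
    - {"x":0,"y":0,"z":0,"yaw":0,"jaw":0}
    - {"x":0,"y":0,"z":0,"yaw":0,"jaw":0}

```text
time_s: 13.55
tcp_pos: [0.5038, 0.3598, 0.1994]
tool_rot: [-0.0, 1.0, 0.001, 0.001]
force: [-1.3, 0.0, -0.3]
grip_width: 0.0
grasp_force: 0.0
```

```bash
python3 chk.py 5
```

```text
[0.5038 0.3598 0.1994]
brown 3782 0.1046 [0.5057 0.3604 0.1044]
```

View pics/w5.png

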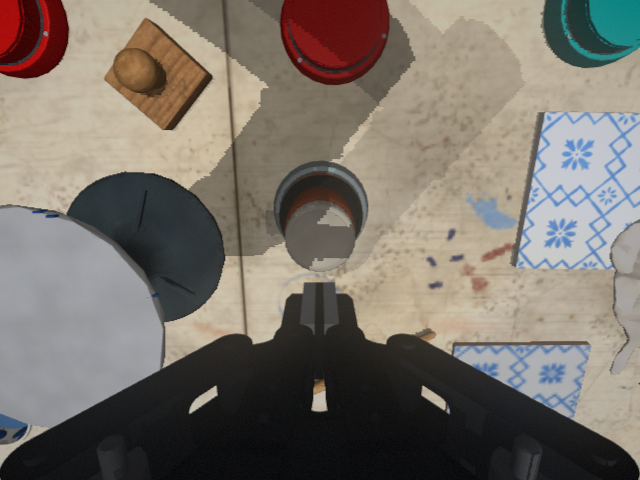

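The wrist view shows the white-lidded brown jar at (320,238), centred ahead of the tips. The grey cylinder on the left stands about 0.11 m away, so it is clear. Descending.

Request:
carry_out:
  increments:
    - {"x":0,"y":0,"z":0.02,"yaw":0,"jaw":0}
    - {"x":0,"y":0,"z":0.025,"yaw":0,"jaw":0}
    - {"x":0,"y":0,"z":0.02,"yaw":0,"jaw":0}
    - {"x":0,"y":0,"z":0.01,"yaw":0,"jaw":0}
    - {"x":0,"y":0,"z":0.005,"yaw":0,"jaw":0}
    - {"x":0,"y":0,"z":0,"yaw":0,"jaw":0}
    - {"x":0,"y":0,"z":0,"yaw":0,"jaw":0}
    - {"x":0,"y":0,"z":0,"yaw":0,"jaw":0}

```text
time_s: 14.4
tcp_pos: [0.5033, 0.3596, 0.1186]
tool_rot: [-0.0, 1.0, 0.001, 0.001]
force: [-0.1, -0.3, 0.2]
grip_width: 0.0001
grasp_force: 0.0
```

Request:
carry_out:
  increments:
    - {"x":0,"y":0,"z":0.003,"yaw":0,"jaw":0}
    - {"x":0,"y":0,"z":0.003,"yaw":0,"jaw":0}
    - {"x":0,"y":0,"z":0.002,"yaw":0,"jaw":0}
    - {"x":0,"y":0,"z":0.002,"yaw":0,"jaw":0}
    - {"x":0,"y":0,"z":0.001,"yaw":0,"jaw":0}
    - {"x":0,"y":0,"z":0.001,"yaw":0,"jaw":0}
    - {"x":0,"y":0,"z":0.001,"yaw":0,"jaw":0}
    - {"x":0,"y":0,"z":0.001,"yaw":0,"jaw":0}
    - {"x":0,"y":0,"z":0.001,"yaw":0,"jaw":0}
    - {"x":0,"y":0,"z":0.001,"yaw":0,"jaw":0}

```text
time_s: 15.4
tcp_pos: [0.5028, 0.3591, 0.1014]
tool_rot: [-0.0, 1.0, 0.0, 0.0]
force: [-0.7, -0.0, 2.0]
grip_width: 0.0
grasp_force: 1.2
```

Request:
carry_out:
  increments:
    - {"x":0,"y":0,"z":0.001,"yaw":0,"jaw":0}
    - {"x":0,"y":0,"z":0.001,"yaw":0,"jaw":0}
    - {"x":0,"y":0,"z":0.001,"yaw":0,"jaw":0}
    - {"x":0,"y":0,"z":0.001,"yaw":0,"jaw":0}
    - {"x":0,"y":0,"z":0.001,"yaw":0,"jaw":0}
    - {"x":0,"y":0,"z":0.001,"yaw":0,"jaw":0}
    - {"x":0,"y":0,"z":0,"yaw":0,"jaw":0}

```text
time_s: 16.1
tcp_pos: [0.5028, 0.359, 0.095]
tool_rot: [0.0, 1.0, -0.0, -0.0]
force: [-0.2, -0.9, 1.6]
grip_width: 0.0004
grasp_force: 0.6
```

Request:
carry_out:
  increments:
    - {"x":0,"y":0,"z":-0.002,"yaw":0,"jaw":0}
    - {"x":0,"y":0,"z":-0.005,"yaw":0,"jaw":0}
    - {"x":0,"y":0,"z":-0.015,"yaw":0,"jaw":0}
    - {"x":0,"y":0,"z":-0.03,"yaw":0,"jaw":0}
    - {"x":0,"y":0,"z":-0.03,"yaw":0,"jaw":0}
    - {"x":0,"y":0,"z":-0.03,"yaw":0,"jaw":0}
    - {"x":0,"y":0,"z":0,"yaw":0,"jaw":0}
    - {"x":0,"y":0,"z":0,"yaw":0,"jaw":0}

```text
time_s: 16.9
tcp_pos: [0.5029, 0.3594, 0.2082]
tool_rot: [0.0, 1.0, 0.001, 0.001]
force: [-0.6, 0.5, -1.3]
grip_width: 0.0
grasp_force: 0.0
```

```bash
python3 chk.py 6
python3 - <<'E'
from plant import robot
import cv2
cv2.imwrite("pics/t6.png",robot.get_image("top")["pixels"])
E
```

```text
[0.5029 0.3594 0.2082]
brown 3279 0.0938 [0.5052 0.3607 0.0935]
```

View pics/t6.png

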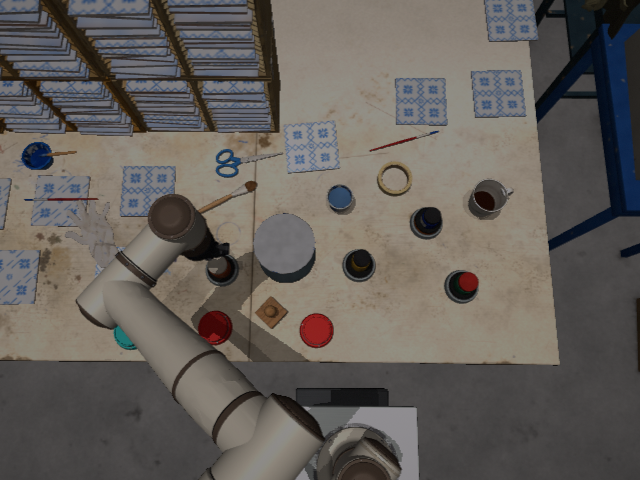

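All jars still stand in place (yellow (360,260), green (467,283), brown (220,268), blue (430,218)), and the bystanders I can see have not moved. The gripper is clear of everything, so I'm handing in.

```bash
python3 -c "
from plant import robot
print(robot.hand_in())"
```

```text
the job is handed in; nothing more can be done
None
```

I pressed the yellow, green and brown jars down about 11 mm each, in that order, left the blue jar alone, and handed in with the gripper clear at about 17 s; no verdict came back.

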